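# Run a casting to the height gauge

## Task

Hold down the lock button on the gauge slide's carriage with a fingertip and, keeping it down, push the carriage along its rail all the way against the rubber end stop, so that the ring cone standing in its nest comes under the dial gauge; then let the button come back up so that the carriage is locked there. Slide it smoothly without slamming it, and do not touch, tip or lift the cone or move the other things lying about.

Things in the scene. Friction and masses are not known exactly. Their poses are not given: they have to be found in the camera images.
- gauge_rail: Fixed slide: aluminium base 80 mm wide (x), 426 mm long (y) on the bench. Origin on the bench, under the centre line; level, turned only about z. The carriage runs home along own -y, to an end plate 52 mm high with a rubber bumper (face at own y = -200 mm; other end +204 mm). A dial gauge on a steel column (own (90, -165) mm) is 240 mm high; its 52 mm dial hangs over the line at y = -165 mm.
- gauge_tip (a point): Tip of the dial gauge's raised plunger, own (0, -165, 118) mm of gauge_rail; fixed. It clears the top of the cone by about 6 mm.
- stage (a joint): The grey carriage (90 x 230 mm, deck 46 mm above the bench, about 0.7 kg). Value in m: 0 = far from the stop, 0.150 = home against the stop; grows along gauge_rail's own -y. Starts at 0. Lock off: about 2 N of drag. Locked: it cannot be pushed along, apart from 1 mm of play.
- lock_button (a joint): Travel of the spring-loaded lock button, in m: 0 = up (locked), 0.007 = fully down. Starts to move at about 3 N, is fully down at about 5.5 N, springs up when let go. It carries a pin that stands in the rack under the rail's front edge (gaps every 15 mm, one exactly at home): clear of the teeth from about 0.004 down; let go elsewhere, it rests on a tooth or drops into a gap.
- button_top (a point): Centre of the top of the lock button: a flat ribbed black paddle, 50 mm across the rail (x), 54 mm along it (y), on the carriage's end away from the stop; 64 mm above the bench when up, 57 mm when down, even then above the housing round it except for the thumb rest. Moves with button and carriage. With the carriage home it lies at own (0, -10) mm of gauge_rail.
- thumb_rest (a point): Top edge of the thumb rest's face towards the button: a dark steel block on the carriage, 56 mm wide across the rail, 16 mm thick, its top 79 mm above the bench and 15 mm above the raised button. Its upright face is 29 mm from the button's centre, on the stop's side, so a finger pressing the button can push the carriage against it.
- nest (a point): Centre of the nest, at deck height: an aluminium ring on the carriage, 62 mm outside, 48 mm inside, 4 mm high, 155 mm from the button's centre towards the stop.
- ring_cone: Loose cast ring cone, 44 mm across the foot, 66 mm high, about 35 g, standing loosely in the nest. Origin at the centre of its underside, z along its axis. To be left alone.
- cone_a: Bystander: loose ring cone 38 mm across and 62 mm high, standing on the bench in front of the slide. Origin at the centre of its underside.
- cone_b: Bystander: loose ring cone 42 mm across and 60 mm high, standing on the bench in front of the slide. Origin at the centre of its underside.
- sanding_block: Bystander: loose sanding block 60 x 114 x 26 mm (long side along its y), on the bench in front of the slide. Origin at the centre of its underside.
- caliper: Bystander: loose caliper 72 x 170 x 8 mm (beam along its y), lying on the bench behind the slide. Origin at the centre of its underside.

How it is judged:
By the outcome, as a careful person would: the job done as asked, in the order asked, and still so for the second after the job is handed in, with the robot touching nothing.
It also fails if it takes over 40 s, if anything falls off the work surface, if the arm or the gripper's body presses on something with over 40 N, if the wrist force passes 120 N, or if a joint passes its speed limit or range.

## Robot

A 7-joint arm with a two-finger parallel gripper is mounted at the origin on a cart in front of the work surface, level with it; the furniture and walls round the work are solid. World frame = base frame: x ahead of the robot, y to its left, z up, the work surface at z = 0. Lengths are in m, angles in rad, forces in N, time in s.
With the tool pointing down it reaches from about 0.425 to 0.95 m from the base axis. Payload 16.7 kg.
Tool frame: the origin (TCP) lies at the very end of the fingers, on their centre line; the grasp point (between the pads) lies 19 mm behind it; z points along the fingers, y is the line along which they close (so a half turn about z gives the same grasp; the last joint's range is limited). The gripper opens to 94 mm and grips with 3 to 60 N. Pads are 16 mm wide; open, the fingers measure 119 mm over their backs; the gripper's body (75 mm by 177 mm) begins 78 mm behind the grasp point.
Start: joints at [-1.286, 0.426, 0.074, 1.606, -0.034, 1.111, -0.067], TCP at [0.284, 0.612, 0.205] pointing down, gripper open.
Joint ranges: [-2.85, 2.85], [-0.5, 2.14], [-1.23, 1.37], [0.21, 2.46], [-1.02, 4.16], [0.16, 2.05], [-2.73, 2.73]. Speed limits (rad/s): [1.89, 1.89, 2.39, 2.39, 3.01, 3.01, 3.01].

## Interface

Orientations are given as a 3x3 rotation matrix whose columns are the frame's x, y, z axes.
In Python, from plant import bot, capture gives the robot as it stands.
- The arm moves only by the tool step_arm, never from a script. Its argument "motion" is a list of rows, each a list of 3 entries, a list of its own where there are three numbers: the gripper's target within -1 to 1 (shut at 1, half-way at 0, fully open at -1), then the shift along the tool's x, y, z in mm, then the turn, a rotation vector about the tool's x, y, z in degrees. In form: [[grip, [tx, ty, tz], [wx, wy, wz]], ...]. A call has 1 to 8 rows; each row is the pose to reach, as a shift and turn from the pose commanded when the call began, along the tool's axes at that moment; what a row does not reach only later rows make up. A row lasts 1/12 s, in which the tool goes at most 41.7 mm and 7.16 degrees, less where a joint would pass 70% of its speed; a pose out of reach is approached as far as the arm can. A call with a gripper value outside its range is refused whole. The fingers move at their own pace and stop on an object; the grip force is fixed at half the most. Time passes only in rows, so rows that repeat a pose let the fingers close. It gives the time, the measured TCP pose, the force, the opening and the grip force at its end, in the units of the state.
- bot.get_state(): the state, without advancing time (a new reading comes with each control period).
- capture(name): name is "scene" or "top"; returns a dict with "img" (400x640x3 uint8, red, green, blue), "mtx" (3x3 intrinsics, pixels), "distortion" ([k1, k2, p1, p2, k3] as OpenCV has them; the pictures are not rectified), "position" and "attitude" of the camera in the world. Camera axes: x right, y up, looking along -z (the intrinsics and any distortion apply to the point x, -y, -z); pixel columns grow to the right and rows downward; lengths in m; the calibration is good to about 2 mm. A picture is of the moment at which its call begins. There is no depth.
- bot.sign_off(): hands the job in; it is judged then, once.
The state is a dict: "time_s": time; "joints": joint angles; "qvel": joint speeds; "effort": joint torques, N m; "position": TCP position; "orientation": TCP orientation; "ft_force": force on the tool from outside, world axes, zero at the start; "wrist_torque": the same for the moment, N m; "width": finger opening in m; "gripper_force": force on a finger pad.
Only numpy, scipy, OpenCV 4.12 (cv2) and the standard library are available. Lean on these libraries where they do the work, as an engineer would, in place of code of your own. Each camera call takes 0.05 s, during which the arm holds its last target. There are 200 camera calls.

## Working session

There is one attempt and no reset: what is moved stays moved. The work goes in short steps, Python scripts to look and compute and a tool call to move; the robot and the scene stay as the last step left them, time stands still between calls to the robot, and variables do not carry over. Pictures are saved under pics/ and viewed, at most 10 in all, crops included, and the job is handed in when it is done.

Besides the shell and the picture viewer there is one more tool, called after "Request:" as name(argument=value, ...) on one line, values as JSON. step_arm: Moves the arm, as the interface text tells. Its arguments: {"type":"object","properties":{"motion":{"type":"array"}},"required":["motion"]}

```bash
mkdir -p pics
python3 - <<'E'
from plant import bot, capture
import cv2,numpy as np
for n in("scene","top"):
    c=capture(n); cv2.imwrite(f"pics/{n}0.png",c["img"][:,:,::-1]); print(n,c["mtx"],c["distortion"],c["position"],c["attitude"])
s=bot.get_state(); print(s)
E
```

```text
scene [[482.74003866   0.         334.02997581]
 [  0.         482.74003866 196.39250921]
 [  0.           0.           1.        ]] [-0.04469662  0.          0.          0.          0.        ] [ 0.14535785 -0.70252048  0.61438162] [[ 0.89413442  0.23271444 -0.38258022]
 [-0.44774604  0.45151703 -0.77178744]
 [-0.0068646   0.8613805   0.50791389]]
top [[361.37749891   0.         318.43035666]
 [  0.         361.37749891 202.98451181]
 [  0.           0.           1.        ]] [0.01393675 0.         0.         0.         0.        ] [0.43331168 0.05337076 0.95717024] [[ 0.02525747  0.99476269 -0.09904166]
 [-0.99967642  0.02483385 -0.00550786]
 [-0.00301943  0.09914873  0.99506804]]
{'time_s': 0.1, 'joints': array([-1.28550609,  0.42665554,  0.07385316,  1.6065263 , -0.03408814,
        1.110819  , -0.06712429]), 'qvel': array([-0.00056594, -0.00112627, -0.0006005 , -0.00265879, -0.00081839,
        0.00075467,  0.00051216]), 'effort': array([ 8.33136990e-03, -9.37461162e+01,  3.67749542e+00, -4.55047023e+01,
       -4.84486262e-02,  1.66063628e-02,  3.46151046e-05]), 'position': array([0.28418589, 0.61182566, 0.20486232]), 'orientation': array([[-9.06937256e-01,  4.21265538e-01, -4.00915576e-04],
       [ 4.21265719e-01,  9.06936621e-01, -1.07683011e-03],
       [-9.00263970e-05, -1.14550933e-03, -9.99999340e-01]]), 'ft_force': array([-0.79138793, -0.37957381,  0.62064734]), 'wrist_torque': array([ 0.04743969, -0.04285557,  0.01152479]), 'gripper_force': 0.0, 'width': 0.09385641933886708}
```

View pics/scene0.png

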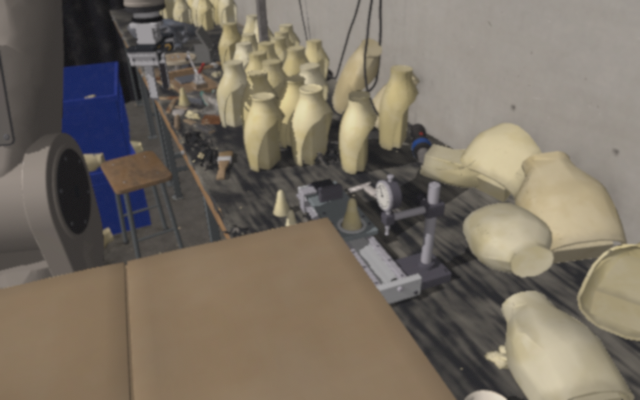

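View pics/top0.png

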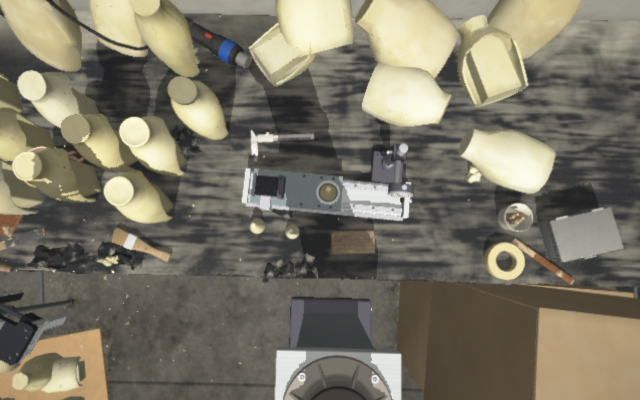

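The top view shows the rail from about (245,190) to (410,205), with the button dark at (268,186), the cone at (328,192) and the gauge at (390,165). I'll zoom in.

```bash
python3 - <<'E'
import cv2
i=cv2.imread("pics/top0.png")[130:250,235:425]
cv2.imwrite("pics/crop.png",cv2.resize(i,None,fx=4,fy=4,interpolation=cv2.INTER_CUBIC))
E
cat > h.py <<'E'
import numpy as np,cv2
def ray(c,uv):
    uv=np.array(uv,float).reshape(-1,1,2)
    n=cv2.undistortPoints(uv,c["mtx"],np.array(c["distortion"])).reshape(-1,2)
    d=np.c_[n[:,0],-n[:,1],-np.ones(len(n))]@np.array(c["attitude"]).T
    return np.array(c["position"]),d
def onplane(c,uv,z):
    o,d=ray(c,uv); return o+d*((z-o[2])/d[:,2])[:,None]
def proj(c,P):
    p=(np.atleast_2d(P)-c["position"])@np.array(c["attitude"]); p=p*[1,-1,-1]
    return cv2.projectPoints(p,np.zeros(3),np.zeros(3),c["mtx"],np.array(c["distortion"]))[0].reshape(-1,2)
E
```

```text
(no output)
```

View pics/crop.png

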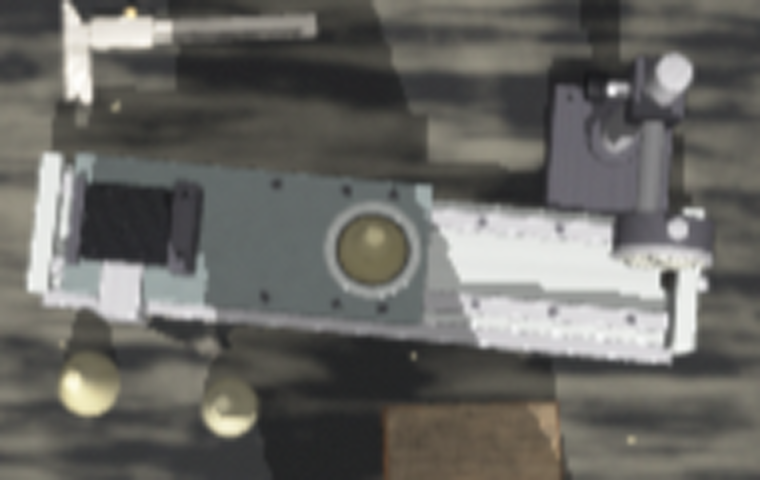

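Run:
```python
from plant import bot, capture
from h import *
c=capture("top")
f=lambda p:(np.array(p,float)+.5)/4-.5+[235,130]
b=onplane(c,f([[125,223]]),.064)[0]; n=onplane(c,f([[371,250]]),.048)[0]
dv=(n-b)[:2]; print(b,n,np.hypot(*dv),np.degrees(np.arctan2(*dv[::-1])))
e=onplane(c,f([[95,155],[430,187],[428,325]]),.046); print(e,np.degrees(np.arctan2(*(e[1]-e[0])[1::-1])),np.linalg.norm(e[0]-e[1]),np.linalg.norm(e[1]-e[2]))
p=onplane(c,f([[83,182],[168,187],[168,265],[78,258]]),.064);print(p)
tr=onplane(c,f([[175,180],[202,184],[194,273],[170,270]]),.079);print(tr)
# rail base ends / front edge
r=onplane(c,f([[40,303],[670,362]]),.02);print(r,np.degrees(np.arctan2(*(r[1]-r[0])[1::-1])))
for k in("ring",):
    print(onplane(c,f([[90,385],[230,408]]),.06))
```

```text
[0.56309798 0.19058009 0.064     ] [0.55203336 0.03642845 0.048     ] 0.15454823193208866 -94.10550708149049
[[ 6.09118980e-01  2.14252296e-01  4.60000000e-02]
 [ 5.93726930e-01 -3.06429094e-04  4.60000000e-02]
 [ 5.05428653e-01 -7.03694437e-04  4.60000000e-02]] -94.10326498936084 0.2151101148443476 0.08829917025953428
[[0.58833041 0.21787048 0.064     ]
 [0.58649649 0.16458657 0.064     ]
 [0.53739246 0.16278943 0.064     ]
 [0.54037838 0.21895413 0.064     ]]
[[0.58838918 0.15857154 0.079     ]
 [0.58631281 0.14187562 0.079     ]
 [0.53111852 0.14487731 0.079     ]
 [0.53259769 0.1596161  0.079     ]]
[[ 0.51553812  0.25057194  0.02      ]
 [ 0.48739946 -0.15928019  0.02      ]] -93.92751496190864
[[0.46179735 0.20885246 0.06      ]
 [0.449755   0.12163716 0.06      ]]
```

The measurements agree with the given sizes: button centre (0.563, 0.191), travel direction -94.1°, nest 154.5 mm from the button. I'll close the fingers and approach by the free side, with the fingers' closing line across the rail.

Request:
step_arm(motion=[[1,[-184,-192,-15],[0,0,57]],[1,[-184,-192,-15],[0,0,57]],[1,[-184,-192,-15],[0,0,57]],[1,[-184,-192,-15],[0,0,57]],[1,[-184,-192,-15],[0,0,57]],[1,[-184,-192,-15],[0,0,57]],[1,[-184,-192,-15],[0,0,57]],[1,[-184,-192,-15],[0,0,57]]])

```text
time_s: 0.82
position: [0.3722, 0.3562, 0.221]
orientation: [[-0.129, 0.992, 0.0], [0.992, 0.129, 0.0], [0.0, 0.0, -1.0]]
ft_force: [0.4, 0.7, -0.7]
width: 0.0444
gripper_force: 0.0
```

```bash
cat > g.py <<'E'
import sys,numpy as np
from plant import bot
from scipy.spatial.transform import Rotation as Ro
s=bot.get_state();R=s["orientation"]
a=np.radians(-94.1);d=np.array([np.cos(a),np.sin(a),0]);b=np.array([.563,.1906,0])
al,z=map(float,sys.argv[1:3])  # along mm from button start, z mm
x=-d;zz=np.array([0,0,-1.]);T=np.c_[x,np.cross(zz,x),zz]
p=b+d*al/1e3+[0,0,z/1e3]
print("shift",(R.T@(p-s["position"])*1e3).round(1),"turn",np.degrees(Ro.from_matrix(R.T@T).as_rotvec()).round(2))
q=s["position"]-b;print("t",s["time_s"],"along",q@d*1e3,"lat",q@T[:,1]*1e3,"z",q[2]*1e3,"F",s["ft_force"],"w",s["width"],"J",s["joints"].round(2))
E
python3 g.py 16 120
```

```text
shift [-204.5  164.7  101. ] turn [ 1.000e-02 -1.000e-02  1.151e+01]
t 0.8167 along -151.54320571965982 lat -202.19870456071877 z 221.0283950210956 F [ 0.44088545  0.65368243 -0.69277354] w 0.044366642990816545 J [-1.17  0.15  0.32  1.96 -0.05  1.04 -0.7 ]
```

Request:
step_arm(motion=[[1,[-204,165,60],[0,0,11.5]],[1,[-204,165,60],[0,0,11.5]],[1,[-204,165,60],[0,0,11.5]],[1,[-204,165,60],[0,0,11.5]],[1,[-204,165,60],[0,0,11.5]],[1,[-204,165,60],[0,0,11.5]],[1,[-204,165,101],[0,0,11.5]],[1,[-204,165,101],[0,0,11.5]]])

```text
time_s: 1.48
position: [0.5627, 0.1774, 0.1152]
orientation: [[0.064, 0.998, -0.003], [0.998, -0.064, -0.003], [-0.004, -0.003, -1.0]]
ft_force: [-2.1, -0.4, -1.0]
width: 0.0004
gripper_force: 0.0
```

Request:
step_arm(motion=[[1,[0,0,0],[0,0,0]],[1,[0,0,0],[0,0,0]]])

```text
time_s: 1.65
position: [0.5619, 0.1822, 0.1195]
orientation: [[0.059, 0.998, -0.001], [0.998, -0.059, -0.0], [-0.0, -0.001, -1.0]]
ft_force: [0.5, 0.8, 0.1]
width: 0.0005
gripper_force: 0.0
```

```bash
python3 g.py 16 80
python3 - <<'E'
from plant import bot, capture
from h import *
c=capture("scene");cv2.imwrite("pics/s1.png",cv2.resize(c["img"][150:320,220:470,::-1],None,fx=3,fy=3,interpolation=cv2.INTER_CUBIC))
E
```

```text
shift [-7.5  0.5 39.5] turn [-0.06  0.03  0.69]
t 1.65 along 8.454672908010988 lat -0.5464601751820582 z 119.52603626583418 F [0.4703135  0.78255669 0.12129598] w 0.0005442708261606334 J [-0.77  0.41  0.44  1.9  -0.22  0.88 -0.28]
```

View pics/s1.png

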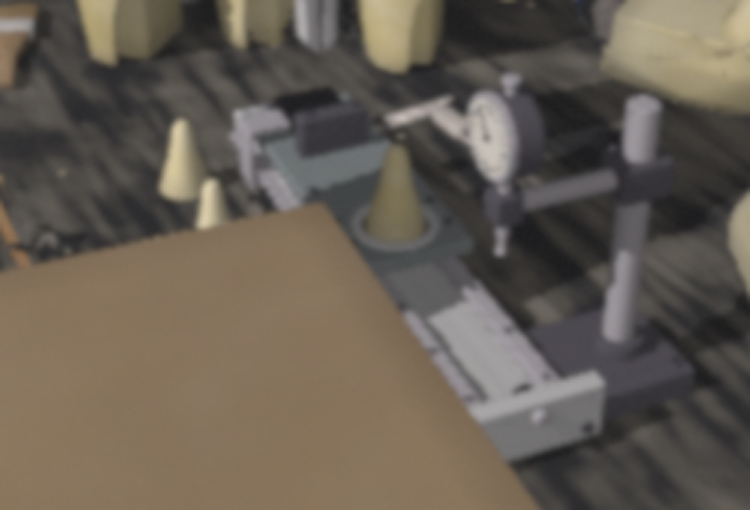

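The crop shows the button at (310,100), thumb rest (335,130), cone (397,190) and gauge, but no gripper above the button. I'll check with a fresh pair of pictures.

```bash
python3 g.py 16 80
python3 - <<'E'
from plant import bot, capture
from h import *
c=capture("scene");t=capture("top")
cv2.imwrite("pics/s2.png",np.vstack([cv2.resize(x["img"][:,:,::-1],(480,300),interpolation=cv2.INTER_AREA) for x in(c,t)]))
p=np.array([.562,.182,.12]);print(proj(c,p),proj(t,p),proj(c,[.563,.1906,.064]),proj(c,[.552,.0364,.05]))
E
```

```text
shift [-8.3  0.2 40.3] turn [ 0.01 -0.03  0.75]
t 1.7 along 7.764593756805537 lat -0.3256762514136906 z 120.33993267173 F [ 0.03584985 -0.04604474  0.69544704] w 0.00015005502394883148 J [-0.77  0.41  0.44  1.9  -0.22  0.88 -0.28]
[[325.15000762 165.27309847]] [[265.98397695 182.39862442]] [[324.32758107 185.11714485]] [[351.48493515 223.98266381]]
```

View pics/s2.png

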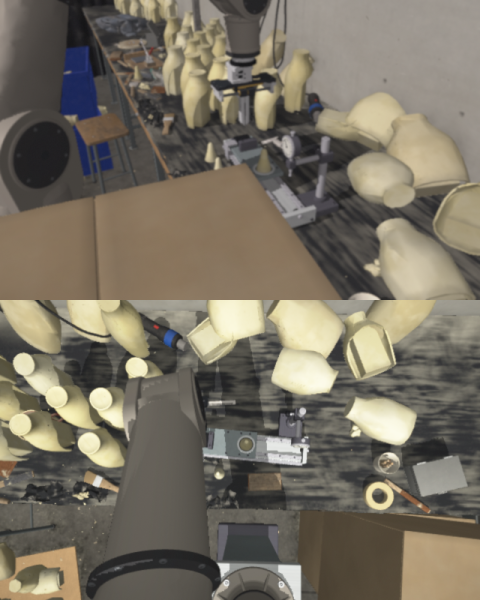

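The gripper tip is at scene (325,164), exactly where projected, so the calibration holds. Next I descend to just above the button.

Request:
step_arm(motion=[[1,[-8,0,20],[0,0,0.7]],[1,[-8,0,35],[0,0,0.7]],[1,[-8,0,45],[0,0,0.7]],[1,[-8,0,52],[0,0,0.7]],[1,[-8,0,52],[0,0,0.7]],[1,[-8,0,52],[0,0,0.7]]])

```text
time_s: 2.3
position: [0.562, 0.1743, 0.0679]
orientation: [[0.071, 0.997, 0.0], [0.997, -0.071, 0.0], [0.0, 0.0, -1.0]]
ft_force: [0.3, -0.5, -0.2]
width: 0.0005
gripper_force: 0.0
```

```bash
python3 g.py 16 57
```

```text
shift [ 0.3 -0.2 10.9] turn [ 0.01 -0.01  0.02]
t 2.3 along 16.341753612878477 lat 0.16894496257862862 z 67.94235698371595 F [ 0.2648865  -0.47534763 -0.17886071] w 0.0005314602880351397 J [-0.74  0.47  0.42  1.94 -0.27  0.78 -0.24]
```

Request:
step_arm(motion=[[1,[0,0,2],[0,0,0]],[1,[0,0,4],[0,0,0]],[1,[0,0,5.5],[0,0,0]],[1,[0,0,7],[0,0,0]],[1,[0,0,8.5],[0,0,0]],[1,[0,0,9.5],[0,0,0]],[1,[0,0,9.5],[0,0,0]],[1,[0,0,9.5],[0,0,0]]])

```text
time_s: 2.97
position: [0.5623, 0.1738, 0.0582]
orientation: [[0.072, 0.997, 0.001], [0.997, -0.072, 0.0], [0.0, 0.001, -1.0]]
ft_force: [2.9, 1.4, 4.3]
width: 0.0003
gripper_force: 2.3
```

Request:
step_arm(motion=[[1,[0,0,1],[0,0,0]],[1,[0,0,1.5],[0,0,0]],[1,[0,0,2],[0,0,0]],[1,[0,0,2],[0,0,0]]])

```text
time_s: 3.3
position: [0.5624, 0.1739, 0.057]
orientation: [[0.072, 0.997, 0.001], [0.997, -0.072, 0.001], [0.001, 0.001, -1.0]]
ft_force: [-2.3, 0.3, 20.9]
width: 0.0008
gripper_force: 9.9
```

Request:
step_arm(motion=[[1,[0,0,-0.5],[0,0,0]],[1,[-1,0,-0.5],[0,0,0]],[1,[-2,0,-0.5],[0,0,0]],[1,[-3,0,-0.5],[0,0,0]],[1,[-4,0,-0.5],[0,0,0]],[1,[-5,0,-0.5],[0,0,0]],[1,[-6,0,-0.5],[0,0,0]],[1,[-7,0,-0.5],[0,0,0]]])

```text
time_s: 3.97
position: [0.5619, 0.167, 0.0571]
orientation: [[0.072, 0.997, 0.001], [0.997, -0.072, 0.001], [0.001, 0.001, -1.0]]
ft_force: [0.6, 2.1, 12.7]
width: 0.0006
gripper_force: 6.1
```

```bash
python3 g.py 16 57
```

```text
shift [ 7.6 -0.6  0.1] turn [ 0.05 -0.04 -0.02]
t 3.9667 along 23.623874084689945 lat 0.5892896603518213 z 57.13313678780048 F [ 0.60874535  2.13334067 12.74011724] w 0.0005639201478679259 J [-0.72  0.49  0.41  1.95 -0.28  0.76 -0.22]
```

Request:
step_arm(motion=[[1,[-1.5,0,0],[0,0,0]],[1,[-3.5,0,0],[0,0,0]],[1,[-6,0,0],[0,0,0]],[1,[-9,0,0],[0,0,0]],[1,[-12,0,0],[0,0,0]],[1,[-15,0,0],[0,0,0]],[1,[-18,0,0],[0,0,0]],[1,[-21,0,0],[0,0,0]]])

```text
time_s: 4.63
position: [0.5604, 0.146, 0.0571]
orientation: [[0.072, 0.997, 0.001], [0.997, -0.072, 0.001], [0.001, 0.001, -1.0]]
ft_force: [0.8, 1.6, 13.0]
width: 0.0008
gripper_force: 6.1
```

```bash
python3 g.py 171 57;python3 - <<'E'
from plant import bot, capture
from h import *
c=capture("scene");cv2.imwrite("pics/s3.png",cv2.resize(c["img"][150:320,220:470,::-1],None,fx=3,fy=3,interpolation=cv2.INTER_CUBIC))
E
```

```text
shift [-126.3   -0.6    0. ] turn [ 0.06 -0.04 -0.01]
t 4.6333 along 44.671974607519566 lat 0.6102275953880932 z 57.1372440309067 F [ 0.84762982  1.57911767 13.02253527] w 0.0008285702638844935 J [-0.69  0.48  0.41  1.97 -0.27  0.75 -0.19]
```

View pics/s3.png

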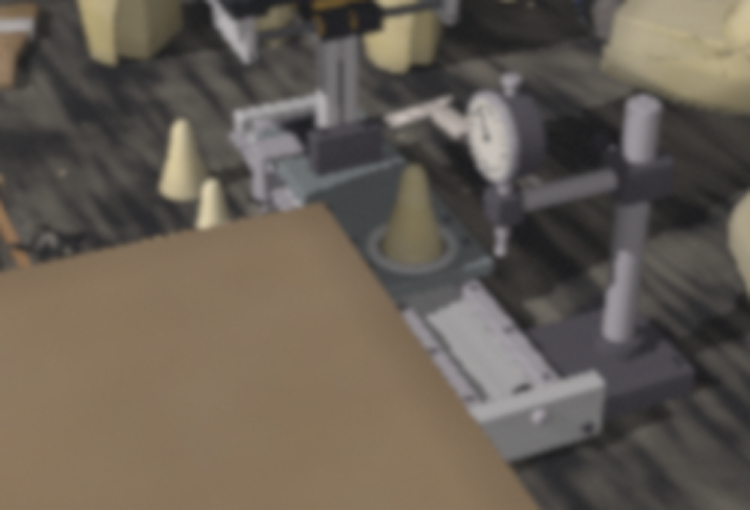

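The carriage moves with the finger: the nest went from crop (394,222) to (413,247), and the cone is upright. I keep sliding.

Request:
step_arm(motion=[[1,[-1.5,0,0],[0,0,0]],[1,[-4,0,0],[0,0,0]],[1,[-7,0,0],[0,0,0]],[1,[-10,0,0],[0,0,0]],[1,[-13,0,0],[0,0,0]],[1,[-16,0,0],[0,0,0]],[1,[-19,0,0],[0,0,0]],[1,[-22,0,0],[0,0,0]]])

```text
time_s: 5.35
position: [0.5589, 0.124, 0.0571]
orientation: [[0.072, 0.997, 0.001], [0.997, -0.072, 0.001], [0.001, 0.001, -1.0]]
ft_force: [1.0, 0.8, 12.1]
width: 0.0009
gripper_force: 6.1
```

Request:
step_arm(motion=[[1,[-3,0,0],[0,0,0]],[1,[-6,0,0],[0,0,0]],[1,[-9,0,0],[0,0,0]],[1,[-12,0,0],[0,0,0]],[1,[-15,0,0],[0,0,0]],[1,[-18,0,0],[0,0,0]],[1,[-21,0,0],[0,0,0]],[1,[-24,0,0],[0,0,0]]])

```text
time_s: 6.02
position: [0.5572, 0.1, 0.0571]
orientation: [[0.072, 0.997, 0.001], [0.997, -0.072, 0.001], [0.001, 0.001, -1.0]]
ft_force: [0.9, 1.3, 12.2]
width: 0.0003
gripper_force: 6.0
```

Request:
step_arm(motion=[[1,[-3,0,0],[0,0,0]],[1,[-6,0,0],[0,0,0]],[1,[-9,0,0],[0,0,0]],[1,[-12,0,0],[0,0,0]],[1,[-15,0,0],[0,0,0]],[1,[-18,0,0],[0,0,0]],[1,[-21,0,0],[0,0,0]],[1,[-24,0,0],[0,0,0]]])

```text
time_s: 6.68
position: [0.5555, 0.0761, 0.0571]
orientation: [[0.072, 0.997, 0.001], [0.997, -0.072, 0.001], [0.001, 0.001, -1.0]]
ft_force: [0.5, 2.3, 11.4]
width: 0.0009
gripper_force: 6.0
```

Request:
step_arm(motion=[[1,[-3,0,0],[0,0,0]],[1,[-6,0,0],[0,0,0]],[1,[-9,0,0],[0,0,0]],[1,[-12,0,0],[0,0,0]],[1,[-15,0,0],[0,0,0]],[1,[-18,0,0],[0,0,0]],[1,[-20.5,0,0],[0,0,0]],[1,[-23,0,0],[0,0,0]]])

```text
time_s: 7.35
position: [0.5539, 0.0531, 0.0571]
orientation: [[0.072, 0.997, 0.001], [0.997, -0.072, 0.0], [0.001, 0.001, -1.0]]
ft_force: [1.6, 2.8, 12.0]
width: 0.0004
gripper_force: 6.0
```

```bash
python3 g.py 171 57
```

```text
shift [-33.2  -0.7   0.1] turn [ 0.07 -0.03 -0.02]
t 7.35 along 137.81282330263207 lat 0.7586304608410851 z 57.12898896232864 F [ 1.58037276  2.77530597 11.98209436] w 0.00038479714517009706 J [-0.55  0.45  0.42  2.02 -0.27  0.73 -0.03]
```

Request:
step_arm(motion=[[1,[-2.5,0,0],[0,0,0]],[1,[-5,0,0],[0,0,0]],[1,[-7.5,0,0],[0,0,0]],[1,[-10,0,0],[0,0,0]],[1,[-12.5,0,0],[0,0,0]],[1,[-15,0,0],[0,0,0]],[1,[-17,0,0],[0,0,0]],[1,[-19,0,0],[0,0,0]]])

```text
time_s: 8.02
position: [0.5526, 0.0342, 0.0572]
orientation: [[0.072, 0.997, 0.001], [0.997, -0.072, 0.0], [0.001, 0.001, -1.0]]
ft_force: [0.4, 1.5, 11.6]
width: 0.0006
gripper_force: 5.9
```

Request:
step_arm(motion=[[1,[-1.5,0,0],[0,0,0]],[1,[-2.5,0,0],[0,0,0]],[1,[-3.5,0,0],[0,0,0]],[1,[-4.5,0,0],[0,0,0]],[1,[-5.5,0,0],[0,0,0]],[1,[-6.5,0,0],[0,0,0]],[1,[-7.5,0,0],[0,0,0]],[1,[-8.5,0,0],[0,0,0]]])

```text
time_s: 8.68
position: [0.552, 0.0257, 0.0571]
orientation: [[0.072, 0.997, 0.001], [0.997, -0.072, 0.0], [0.0, 0.001, -1.0]]
ft_force: [2.0, 1.3, 11.6]
width: 0.0004
gripper_force: 5.9
```

```bash
python3 g.py 171 57
```

```text
shift [-5.8 -0.8  0.1] turn [ 0.07 -0.03 -0.01]
t 8.6833 along 165.23355044224064 lat 0.7692855105761752 z 57.115514153224524 F [ 1.98276134  1.25324747 11.61717493] w 0.000440174690716038 J [-0.51  0.44  0.43  2.03 -0.27  0.72  0.02]
```

Next I inch towards the stop, watching the force.

Request:
step_arm(motion=[[1,[-0.7,0,0],[0,0,0]],[1,[-1.4,0,0],[0,0,0]],[1,[-2.1,0,0],[0,0,0]],[1,[-2.8,0,0],[0,0,0]],[1,[-3.4,0,0],[0,0,0]],[1,[-4,0,0],[0,0,0]]])

```text
time_s: 9.18
position: [0.5517, 0.0232, 0.0571]
orientation: [[0.071, 0.997, 0.001], [0.997, -0.071, 0.002], [0.002, 0.001, -1.0]]
ft_force: [0.5, 9.2, 11.3]
width: 0.0004
gripper_force: 6.0
```

Request:
step_arm(motion=[[1,[-0.5,0,0],[0,0,0]],[1,[-1,0,0],[0,0,0]],[1,[-1.5,0,0],[0,0,0]]])

```text
time_s: 9.43
position: [0.5515, 0.0222, 0.0571]
orientation: [[0.07, 0.998, 0.001], [0.998, -0.07, 0.002], [0.002, 0.001, -1.0]]
ft_force: [1.0, 13.5, 11.6]
width: 0.0007
gripper_force: 9.5
```

Request:
step_arm(motion=[[1,[-0.5,0,0],[0,0,0]],[1,[-1,0,0],[0,0,0]],[1,[-1.5,0,0],[0,0,0]]])

```text
time_s: 9.68
position: [0.5515, 0.0222, 0.0571]
orientation: [[0.069, 0.998, 0.001], [0.998, -0.069, 0.004], [0.004, 0.001, -1.0]]
ft_force: [1.0, 21.4, 12.1]
width: 0.0005
gripper_force: 13.0
```

The force is now 21 N and nothing moves, so the carriage is against the stop. I'll verify by camera before releasing.

Run:
```python
from plant import bot, capture
from h import *
c=capture("scene");t=capture("top")
a=cv2.resize(c["img"][170:320,260:460,::-1],(800,600),interpolation=cv2.INTER_CUBIC)
cv2.imwrite("pics/s4.png",a)
d=np.array([np.cos(np.radians(-94.1)),np.sin(np.radians(-94.1)),0])
for s in(145,150):
    p=np.array([.5522,.0364,.05])+d*s/1e3;print(s,(proj(c,[p,p+[0,0,.062]])-[260,170])*4)
```

```text
145 [[494.50999764 375.47114282]
 [500.88949034 266.39050198]]
150 [[499.51381937 381.69986323]
 [506.11137596 272.3554616 ]]
```

View pics/s4.png

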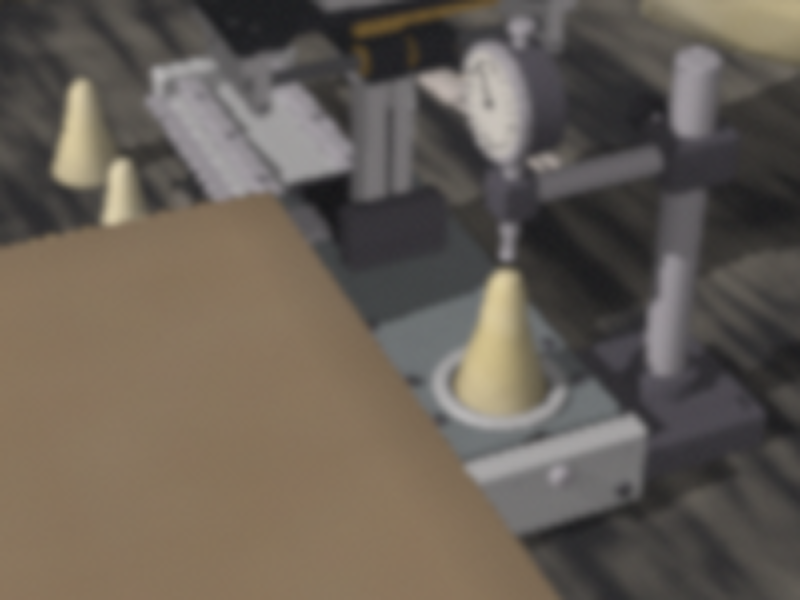

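The cone stands under the plunger: nest centre (500,385), against (500,382) predicted for 150 mm of travel. I ease the push, then release the button straight up.

Request:
step_arm(motion=[[1,[1,0,0],[0,0,0]],[1,[1.5,0,0],[0,0,0]],[1,[1.5,0,-1.5],[0,0,0]],[1,[1.5,0,-3.5],[0,0,0]],[1,[1.5,0,-5.5],[0,0,0]],[1,[1.5,0,-7.5],[0,0,0]],[1,[1.5,0,-9.5],[0,0,0]],[1,[1.5,0,-11],[0,0,0]]])

```text
time_s: 10.45
position: [0.5499, 0.0223, 0.0668]
orientation: [[0.07, 0.998, -0.002], [0.998, -0.07, 0.002], [0.001, -0.002, -1.0]]
ft_force: [1.0, 12.2, -9.9]
width: 0.0008
gripper_force: 5.9
```

```bash
python3 g.py 171 57
```

```text
shift [-2.2  1.1  9.8] turn [-0.12 -0.08  0.08]
t 10.45 along 168.84516653992978 lat -1.0474635447312468 z 66.79989694551601 F [ 1.03052668 12.15262262 -9.8625697 ] w 0.0008163548822672489 J [-0.51  0.43  0.43  2.02 -0.26  0.75  0.02]
```

Request:
step_arm(motion=[[1,[1,0,0],[0,0,0]],[1,[2,0,0],[0,0,0]],[1,[3,0,0],[0,0,0]],[1,[5,0,0],[0,0,0]],[1,[7,0,0],[0,0,0]],[1,[8,0,-1],[0,0,0]],[1,[8,0,-5],[0,0,0]],[1,[8,0,-10],[0,0,0]]])

```text
time_s: 11.12
position: [0.5512, 0.028, 0.0776]
orientation: [[0.072, 0.997, -0.001], [0.997, -0.072, -0.0], [-0.0, -0.001, -1.0]]
ft_force: [0.6, -0.1, 0.7]
width: 0.0003
gripper_force: 0.0
```

Request:
step_arm(motion=[[1,[0,0,-15],[0,0,0]],[1,[0,0,-30],[0,0,0]],[1,[5,0,-50],[0,0,0]],[1,[30,0,-60],[0,0,0]],[1,[60,0,-70],[0,0,0]],[1,[90,0,-80],[0,0,0]],[1,[110,0,-80],[0,0,0]],[1,[110,0,-80],[0,0,0]]])

```text
time_s: 11.78
position: [0.5596, 0.1428, 0.1584]
orientation: [[0.067, 0.998, 0.001], [0.998, -0.067, 0.002], [0.002, 0.001, -1.0]]
ft_force: [-0.3, 0.3, -0.8]
width: 0.0002
gripper_force: 0.0
```

Request:
step_arm(motion=[[1,[50,-20,0],[0,0,0]],[1,[80,-50,0],[0,0,0]],[1,[100,-80,0],[0,0,0]],[1,[120,-120,0],[0,0,0]],[1,[140,-140,0],[0,0,0]],[1,[140,-140,0],[0,0,0]],[1,[140,-140,0],[0,0,0]],[1,[140,-140,0],[0,0,0]]])

```text
time_s: 12.45
position: [0.4301, 0.287, 0.1578]
orientation: [[0.072, 0.997, 0.0], [0.997, -0.072, 0.0], [0.0, 0.0, -1.0]]
ft_force: [-0.9, -1.2, -1.2]
width: 0.0001
gripper_force: 0.0
```

Run:
```python
from plant import bot, capture
from h import *
c=capture("scene");t=capture("top")
a=cv2.resize(c["img"][170:320,260:460,::-1],(640,480),interpolation=cv2.INTER_CUBIC)
cv2.imwrite("pics/s5.png",a[:300])
b=cv2.resize(t["img"][150:250,235:425,::-1],(640,300),interpolation=cv2.INTER_CUBIC)
cv2.imwrite("pics/s5.png",np.vstack([cv2.resize(a,(400,300)),cv2.resize(b,(400,211))]))
print(bot.get_state()["ft_force"])
```

```text
[ 0.38395253  0.29155724 -0.58798874]
```

View pics/s5.png

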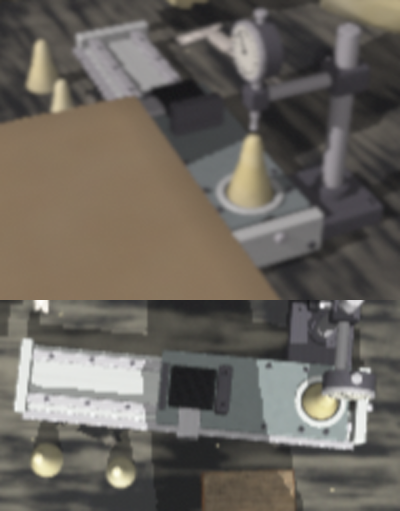

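The carriage is at the end plate with the cone upright under the gauge at (250,170). The bystanders stand where they were, and the arm is clear.

```bash
python3 -c "
from plant import bot
print(bot.sign_off())"
```

```text
the job is handed in; nothing more can be done
None
```

The carriage is home against the rubber stop with the cone upright under the gauge, and I released the button there and handed the job in; I did not measure the button's height afterwards, so that it locked is inferred from releasing it while still pressed against the stop.

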